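# Push the slide box over the dock lip and scan it in

## Task

Check the long grey slide box into the metal dock: lift only its leading (labelled) end and rest it on the dock's raised lip with the rear end still standing on the bench, then push the box from behind over the lip until it has dropped in flat between lip and stop posts. Do not carry the box and do not tip it steeply. Then squeeze the trigger of the clamped hand scanner fully in, let it spring back, and leave everything else on the bench where it is.

Things in the scene. Friction and masses are not known exactly. Their poses are not given: they have to be found in the camera images.
- box_center (a point): centre (half-way up, 21 mm above the underside) of the loose slide box: closed grey plastic block 130 mm long (x), 60 wide (y), 42 high (z), 0.3 to 0.56 kg. +x points to the labelled leading end, which at the start faces the dock's lip within 0.35 rad, 25 to 75 mm short of it. It can be pinched across its 60 mm width
- box_front (a point): middle of the box's leading lower edge (65 mm ahead of its centre, at the underside); axes as box_center. A firm grip near this end lifted straight up raises the whole box level: turn the tool nose-up about the rear lower edge as you lift, so that the rear stays on the bench
- box_rear (a point): middle of the box's rear lower edge (65 mm behind its centre, at the underside); axes as box_center. Once the box's middle has passed the lip the box tips forward into the dock and this edge rises to about 25 mm above the bench; it drops in when it has passed the lip
- dock: fixed grey-painted metal dock, 156 mm long (x), 84 wide (y); origin at the centre of its underside, on the bench; the way in is along its +x. Floor 4 mm above the bench, side walls 14 mm high and 4 thick with inner faces at y = +-38 mm. A seated box has its centre at x = -3 to +5 mm (138 mm of room for 130), 25 mm above the bench
- dock_lip (a point): middle of the top of the dock's lip, a bar 8 mm thick across the whole entry end (dock x from -76 to -68 mm), top 14 mm above the bench; axes as dock
- dock_stop (a point): between the dock's two stop posts (at its far end, 32 mm high, 16 wide, at y = +-26 mm), on their inner faces (dock x = +70 mm), 32 mm above the bench; axes as dock
- squeeze (a point): where to squeeze the hand scanner that lies on its side in a fixed bracket past the stop posts, 57.5 mm above the bench. Its grip is a level bar along this y, 28 mm thick, 31 high; the trigger lies on its -x side (towards the dock). Grip's back face at x = +19 mm; trigger's outer face at x = -31 mm free, -19 mm fully in. Fingers coming from above close along x
- trigger_hinge (a point): upright hinge axis of the trigger, 40 mm from squeeze towards the head (-y); axes as squeeze. The trigger is a bar 60 mm long from here, 22 mm high, 8 thick, centred 57.5 mm above the bench. The grip's top is 73 mm above the bench, its free end 51 mm past squeeze (+y); the scanner's head begins 43 mm before it, top at 82 mm, clamp screw to 92 mm
- trigger (a joint): angle of the sprung trigger, rad: 0 free, 0.30 fully in; its spring takes about 3 N at the squeeze point to start and 9 N fully in, and returns it to 0
- plate_a: bystander: clear six-well plate with pink wells, 127 x 85 x 20 mm, near the robot; origin under its centre
- plate_b: bystander: a second clear six-well plate, 127 x 85 x 20 mm, beyond the scanner; origin under its centre
- dishes: bystander: stack of three clear petri dishes, 60 mm across, 45 mm high; origin under its centre
- squarebox: bystander: small squarish grey slide box, 95 x 83 x 32 mm (not the one to load); origin under its centre
- washbottle: bystander: white plastic bottle, 66 mm across, 170 mm high; origin under its centre
- marker: bystander: marker pen lying flat, 130 x 12 x 12 mm; origin under its centre
- mouse: bystander: white computer mouse, 105 x 60 x 31 mm, on its 4 mm pad; origin under its centre
- tuberack: bystander: white rack with capped tubes, 200 x 75 x 92 mm; origin under its centre
- slidebox: the slide box itself: origin at the centre of its underside, axes as box_center
Not all that is in view belongs to the job. Leave any orange look-alike of the slidebox alone.

How it is judged:
By the outcome, as a careful person would: the job done as asked, in the order asked, and still so for the second after the job is handed in, with the robot touching nothing.
It also fails if it takes over 54 s, if anything falls off the work surface, if the arm or the gripper's body presses on something with over 40 N, if the wrist force passes 120 N, or if a joint passes its speed limit or range.

## Robot

A 6-joint arm with a two-finger parallel gripper is mounted at the origin on the work surface. World frame = base frame: x ahead of the robot, y to its left, z up, the work surface at z = 0. Lengths are in mm, angles in rad, forces in N, time in s.
With the tool pointing down it reaches from about 350 to 850 mm from the base axis. Payload 8.1 kg.
Tool frame: the origin (TCP) lies between the finger pads; the fingertips stand 22 mm ahead of it and the grasp point (between the pads) lies 3 mm ahead of it (tip_extent is the z of the fingertips in the tool frame, in mm); z points along the fingers, y is the line along which they close (so a half turn about z gives the same grasp; the last joint's range is limited). The gripper opens to 85 mm and grips with 20 to 120 N. Pads are 22 mm wide; open, the fingers measure 114 mm over their backs; the gripper's body (76 mm by 85 mm) begins 54 mm behind the grasp point. The pads swing forward as they close: fully open they stand 13 mm farther back than shut.
Start: joints at [1.158, 0.13, 1.488, -0, 1.523, -0.085], TCP at [193.155, 568.064, 253.292] pointing down, gripper open.
Joint ranges: [-2.96, 2.96], [-0.89, 2.26], [0.02, 2.5], [-1.34, 4.48], [0, 2.73], [-2.66, 2.66]. Speed limits (rad/s): [2.39, 2.39, 2.79, 3.14, 3.14, 3.14].

## Interface

Orientations are given as [roll, pitch, yaw] about the fixed x, y, z axes, in that order (R = Rz(yaw) Ry(pitch) Rx(roll)).
In Python, from bench import * gives the robot as it stands.
- The arm moves only by the tool apply_moves, never from a script. Its argument "deltas" is text: rows parted by semicolons, each of 5 numbers parted by spaces: the shift along the tool's x, y, z in mm, then the turn about the tool's z in rad, then the opening, from 0 (shut) to 1 (fully open). In form: x y z twist jaw; .... A call has 1 to 10 rows; each row shifts and turns the commanded pose from where the row before left it, along the tool's axes as they then stand; what a row does not reach is not made up. A row lasts 1/10 s, in which the tool goes at most 50 mm and 8.59 degrees, less where a joint would pass 70% of its speed; a pose out of reach is approached as far as the arm can. A call is refused whole if a number of a shift passes 50 or a number of a turn 0.15, either way. A call with a gripper value outside its range is refused whole. The fingers move at their own pace and stop on an object; "grip_force" is the grip in N (left out, the last holds). Time passes only in rows, so rows that do not move let the fingers close. It gives the time, the measured TCP pose, the force, the opening and the grip force at its end, in the units of the state.
- sense(): the state, without advancing time (a new reading comes with each control period).
- get_image(name): name is "scene" or "top"; returns (picture, depth): 384x512x3 uint8, blue, green, red; 384x512 float32, mm along the optical axis (not along the pixel's ray), 0 where there is no reading.
- camera_info(name): a dict with "camera_matrix" (3x3 intrinsics, pixels), "view" (4x4, takes a point from world to camera coordinates). Camera axes: x right, y up, looking along -z (the intrinsics and any distortion apply to the point x, -y, -z); pixel columns grow to the right and rows downward; lengths in mm; the calibration is good to about 2 mm. A picture is of the moment at which its call begins. camera_info takes no time and is no camera call.
- finish_job(): hands the job in; it is judged then, once.
Trained networks look in the newest picture that a camera, given by its name, has taken for a name from the list of things; names that differ only in an ending like _2 or _b are one class to them, and where a whole thing is asked for, a point or a joint stands for the part that bears it (a point fixed in the world has none). Each returns a list of dicts, best first, with "conf" (0 to 1); they miss things now and then, are a little off and sometimes report something else, mostly with a low value. They report only what shows in the picture. A call takes as long as a camera call. They do not tell look-alikes from the thing itself.
- find_in(camera, label): "bbox" ([centre column, centre row, width, height] in pixels, round what is visible of it).
- cut_out(camera, label): "pixels" (384x512 bool, what is visible of it) and "bbox" ([centre column, centre row, width, height] in pixels, round what is visible of it).
- place_of(camera, label): "centre" ([column, row] in pixels: a listed point, or the origin of a listed thing).
The state is a dict: "time": time; "qpos": joint angles; "joint_vel": joint speeds; "joint_efforts": joint torques, N m; "tcp_pos": TCP position; "orientation": TCP orientation; "contact_force": force on the tool from outside, world axes, zero at the start; "wrist_torque": the same for the moment, N m; "finger_gap": opening from 0.0 (shut) to 1.0 (fully open); "finger_force": force on a finger pad.
Only numpy, scipy, OpenCV 4.12 (cv2) and the standard library are available. Lean on these libraries where they do the work, as an engineer would, in place of code of your own. Each camera call takes 0.05 s, during which the arm holds its last target. There are 200 camera calls.

## Working session

There is one attempt and no reset: what is moved stays moved. The work goes in short steps, Python scripts to look and compute and a tool call to move; the robot and the scene stay as the last step left them, time stands still between calls to the robot, and variables do not carry over. Pictures are saved under pics/ and viewed, at most 10 in all, crops included, and the job is handed in when it is done.

Besides the shell and the picture viewer there is one more tool, called after "Emit:" as a command line: name --argument value ..., lists and objects as JSON in quotes. apply_moves: Moves the arm, as the interface text tells. Its arguments: {"type":"object","properties":{"deltas":{"type":"string"},"grip_force":{"type":"number"}},"required":["deltas"]}

```bash
mkdir -p pics; cat > h.py <<'E'
from bench import *
import numpy as np, cv2
from scipy.spatial.transform import Rotation as R
def cam(n):
    c=camera_info(n); return np.array(c["camera_matrix"]),np.array(c["view"]),c
def ray(n,px):
    K,V,c=cam(n); d=np.linalg.inv(K)@np.array([px[0],px[1],1.]); d=np.array([d[0],-d[1],-d[2]])
    Rw=V[:3,:3]; o=-Rw.T@V[:3,3]; return o,Rw.T@d
def atz(n,px,z):
    o,d=ray(n,px); return o+d*(z-o[2])/d[2]
def proj(n,p):
    K,V,c=cam(n); q=V[:3,:3]@np.array(p,float)+V[:3,3]; q=K@np.array([q[0],-q[1],-q[2]]); return q[:2]/q[2]
def cloud(n,depth):
    K,V,c=cam(n); v,u=np.mgrid[:384,:512]; d=np.linalg.inv(K)@np.stack([u.ravel(),v.ravel(),np.ones(u.size)])
    d=d*depth.ravel(); d[1:]*=-1; return ((d.T-V[:3,3])@V[:3,:3]).reshape(384,512,3)
E
python3 - <<'E'
from h import *
ims=[]
for n in("scene","top"):
    im,d=get_image(n); ims.append(im); np.savez('/tmp/%s.npz'%n,im=im,d=d)
    print(n,camera_info(n).keys(),ray(n,(256,192)))
    for l in("slidebox","box_front","box_rear","dock","dock_lip","dock_stop","squeeze","trigger_hinge"):
        print(l,[(np.round(r['centre']),round(r['conf'],2)) for r in place_of(n,l)][:3])
cv2.imwrite('pics/a.png',ims[0]);cv2.imwrite('pics/b.png',cv2.resize(ims[1],(800,600)))
E
```

```text
scene dict_keys(['camera_matrix', 'view']) (array([1064.9235971 , -800.05097088,  732.02374872]), array([-0.50376738,  0.65244899, -0.56650367]))
slidebox [(array([ 97., 282.]), 0.95), (array([261., 245.]), 0.87), (array([133., 220.]), 0.73)]
box_front [(array([271., 229.]), 0.82), (array([141., 206.]), 0.79)]
box_rear [(array([102., 265.]), 0.83), (array([122., 236.]), 0.76), (array([253., 260.]), 0.59)]
dock [(array([291., 208.]), 0.77)]
dock_lip [(array([280., 211.]), 0.68)]
dock_stop [(array([305., 188.]), 0.8)]
squeeze [(array([302., 159.]), 0.61), (array([240., 191.]), 0.38)]
trigger_hinge [(array([303., 160.]), 0.66), (array([267., 230.]), 0.64), (array([308., 163.]), 0.62)]
top dict_keys(['camera_matrix', 'view']) (array([ 369.16485412,   -8.79194938, 1294.94933218]), array([ 0.10976886,  0.00355451, -0.99407678]))
slidebox [(array([354., 287.]), 0.9), (array([417., 248.]), 0.6)]
box_front [(array([333., 298.]), 0.69), (array([427., 234.]), 0.61), (array([281., 178.]), 0.58)]
box_rear [(array([408., 262.]), 0.96), (array([318., 160.]), 0.89), (array([374., 284.]), 0.78)]
dock [(array([239., 180.]), 0.76), (array([258., 176.]), 0.33), (array([251., 234.]), 0.29)]
dock_lip [(array([319., 164.]), 0.43), (array([399., 174.]), 0.31)]
dock_stop [(array([216., 182.]), 0.88)]
squeeze [(array([174., 206.]), 0.85), (array([320., 162.]), 0.48), (array([252., 236.]), 0.44)]
trigger_hinge [(array([179., 195.]), 0.96)]
```

View pics/a.png

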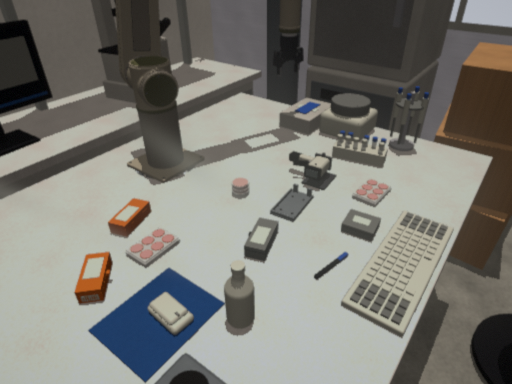

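View pics/b.png

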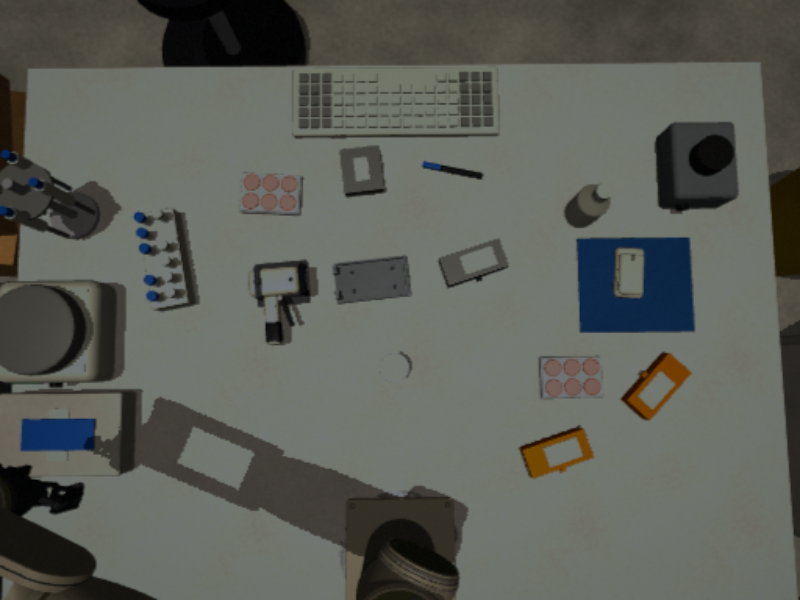

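The candidates for the slide box in the top picture are the grey long box at about (303,168), the orange boxes at (356,289) and (421,246), and the small square box at (232,109). The grey long one fits: it is grey, long, and lies just short of the dock at (238,179). I'll confirm it in a crop and measure it.

```bash
python3 - <<'E'
from h import *
z=np.load('/tmp/top.npz'); im,d=z['im'],z['d']; P=cloud('top',d)
def rect(name,u0,u1,v0,v1,zl,zh):
    S=P[v0:v1,u0:u1].reshape(-1,3); S=S[(S[:,2]>zl)&(S[:,2]<zh)]
    (c,s,a)=cv2.minAreaRect(S[:,:2].astype(np.float32)); print(name,len(S),np.round(c,1),np.round(s,1),round(a,1),'zmed',np.round(np.median(S[:,2]),1))
rect('box',278,328,148,186,30,55)
rect('dock',208,266,160,198,7,40)
rect('posts',208,266,160,198,22,40)
rect('grip',166,186,188,222,62,80)
rect('head',155,200,165,190,62,100)
rect('bench',270,300,200,230,-20,20)
for n,zz in(("dock",0),("dock_lip",14),("dock_stop",32),("box_front",0),("box_rear",0),("squeeze",57.5),("trigger_hinge",57.5)):
    for c in("scene","top"):
        get_image(c) if n=="dock" else 0
        print(n,c,[(np.round(atz(c,r['centre'],zz)[:2]),round(r['conf'],2)) for r in place_of(c,n)][:3])
print(sense())
c=cv2.resize(im[140:225,150:340],(800,358),interpolation=cv2.INTER_CUBIC);cv2.imwrite('pics/c.png',np.clip(c*1.7,0,255))
E
```

```text
box 782 [ 581.9 -156.8] [ 67.6 130.7] 18.2 zmed 42.6
dock 453 [556.6  62.2] [180. 122.] 89.6 zmed 10.5
posts 31 [553.6  98.1] [68.6 66. ] 6.8 zmed 31.4
grip 374 [470.  241.1] [99.8 51.7] 1.9 zmed 72.7
head 690 [545.2 238. ] [ 60.  117.2] 3.0 zmed 79.9
bench 898 [437.6 -96.8] [95.7 95.1] 89.3 zmed 0.5
dock scene [(array([562.,  51.]), 0.93)]
dock top [(array([560.,  47.]), 0.66), (array([564., -97.]), 0.17)]
dock_lip scene [(array([556., -22.]), 0.75), (array([370., -12.]), 0.16)]
dock_lip top [(array([558.,  -9.]), 0.68)]
dock_stop scene [(array([560., 121.]), 0.96)]
dock_stop top [(array([545., 131.]), 0.73)]
box_front scene [(array([ 382., -569.]), 0.89), (array([ 182., -249.]), 0.87), (array([555., -85.]), 0.55)]
box_front top [(array([ 378., -563.]), 0.94), (array([560., -95.]), 0.88), (array([ 175., -250.]), 0.73)]
box_rear scene [(array([ 286., -478.]), 0.79), (array([ 608., -221.]), 0.63)]
box_rear top [(array([ 614., -204.]), 0.81), (array([ 273., -479.]), 0.65), (array([ 220., -374.]), 0.65)]
squeeze scene [(array([470., 249.]), 0.77)]
squeeze top [(array([466., 248.]), 0.64
[... 249 characters left out ...]
00, -8.53985849e-02]), 'joint_vel': array([ 0.0016448 , -0.00016657,  0.00088383,  0.00043172,  0.00011849,
        0.00050064]), 'joint_efforts': array([ 3.77573115e-04, -5.69315600e+01, -5.00841165e+01, -1.86531547e-04,
        1.73579567e-03,  6.23246862e-06]), 'tcp_pos': array([193.14327833, 568.04941296, 253.27936529]), 'orientation': array([-3.14152283e+00, -3.31998574e-05,  2.81378657e+00]), 'contact_force': array([0.24452042, 0.51122074, 0.36857044]), 'wrist_torque': array([-0.04321418, -0.0039778 ,  0.01276391]), 'finger_force': 0.0, 'finger_gap': 1.0021966945991934}[ WARN:0@2.464] global loadsave.cpp:1063 imwrite_ Unsupported depth image for selected encoder is fallbacked to CV_8U.
```

View pics/c.png

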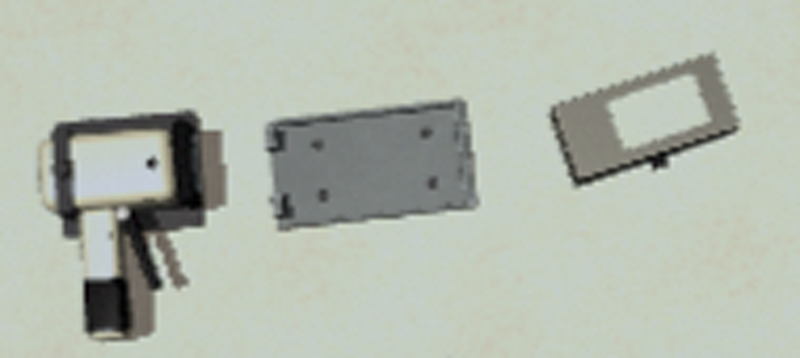

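The crop confirms it: the grey box is at crop (645,120). The dock has its posts at the left (278,140) and (285,205) and its lip at the right (470,150). The scanner grip is at (105,270) with its trigger at (155,260). Next I'll turn the visible corners into poses.

```bash
python3 - <<'E'
from h import *
s=190/800
def w(p,z): return atz('top',(150+p[0]*s-.5,140+p[1]*s-.5),z)[:2]
def q(name,pts,z):
    W=np.array([w(p,z) for p in pts]); tl,tr,br,bl=W
    h=(tl+bl-tr-br); print(name,W.mean(0).round(1),'heading',np.degrees(np.arctan2(h[1],h[0])).round(1),'L',np.linalg.norm(tl-tr).round(1),'W',np.linalg.norm(tl-bl).round(1),W.round(0).tolist())
q('box',[(552,108),(714,56),(738,128),(577,184)],42)
q('dock',[(268,122),(465,98),(478,205),(280,230)],14)
for n,p,z in(('gripL',(82,212),73),('gripR',(120,212),73),('endL',(88,336),73),('endR',(130,332),73),('trig0',(140,228),68),('trig1',(160,286),68)):print(n,w(p,z).round(1))
for im,l in((1,'slidebox'),(1,'dock')):
  get_image('top')
  for r in cut_out('top',l)[:3]:
    m=r['pixels'].astype(np.uint8);c,_=cv2.findContours(m,0,2);c=max(c,key=cv2.contourArea)
    W=np.array([atz('top',p[0],42 if l=='slidebox' else 14)[:2] for p in c],np.float32);print(l,round(r['conf'],2),cv2.minAreaRect(W))
E
```

```text
box [ 584.  -154.5] heading 108.0 L 130.0 W 61.0 [[593.0, -84.0], [632.0, -208.0], [576.0, -225.0], [535.0, -102.0]]
dock [555.9  53.8] heading 96.6 L 153.8 W 84.7 [[589.0, 135.0], [607.0, -18.0], [523.0, -27.0], [505.0, 126.0]]
gripL [513.5 264.8]
gripR [513.3 236.9]
endL [422.4 259.4]
endR [425.  228.8]
trig0 [501.8 223. ]
trig1 [458.8 208. ]
slidebox 0.86 ((329.3028564453125, -517.1558837890625), (75.63151550292969, 140.2647705078125), 44.66462707519531)
slidebox 0.63 ((198.91197204589844, -312.6902160644531), (72.85719299316406, 134.8358154296875), 18.236164093017578)
slidebox 0.56 ((581.6712646484375, -154.10377502441406), (66.89578247070312, 134.96046447753906), 17.253450393676758)
dock 0.68 ((556.0223388671875, 52.79494857788086), (86.00361633300781, 155.28955078125), 5.796290397644043)
```

Emit:
apply_moves --deltas "-33 -31 0 0 1;-33 -31 0 0 1;-33 -31 0 0 1;-33 -31 0 0 1;-33 -31 0 0 1;-33 -31 0 0 1;-33 -31 0 0 1;-33 -31 0 0 1;-33 -31 0 0 1;-33 -31 0 0 1"

```text
time: 2.9
tcp_pos: [406.4, 166.6, 253.6]
orientation: [3.141, 0.001, 2.814]
contact_force: [0.7, 0.0, 0.7]
finger_gap: 1.006
finger_force: 0.0
```

Emit:
apply_moves --deltas "-33 -31 0 0 1;-33 -31 0 0 1;-33 -31 0 0 1;-33 -31 0 0 1;-33 -31 0 0 1;-33 -31 0 0 1;-33 -31 0 0 1;-33 -31 0 0 1;0 0 10 0.13 1;0 0 10 0.13 1"

```text
time: 3.9
tcp_pos: [576.3, -153.2, 232.7]
orientation: [-3.142, -0.0, 2.546]
contact_force: [-0.2, 0.4, 0.7]
finger_gap: 1.0
finger_force: 0.0
```

Emit:
apply_moves --deltas "0 0 20 0.13 1;0 0 20 0.13 1;0 0 20 0.13 1;0 0 20 0.14 1;0 0 20 0.14 1;0 0 0 0 1"

```text
time: 4.5
tcp_pos: [573.7, -150.7, 129.8]
orientation: [-3.137, -0.004, 1.881]
contact_force: [-0.8, 0.6, -1.1]
finger_gap: 1.003
finger_force: 0.0
```

```bash
cat >> h.py <<'E'
D=np.array([556,53.]); A=np.radians(96.4); U=np.array([np.cos(A),np.sin(A)]); N=np.array([-U[1],U[0]])
def go(x,y,z,yaw=None):
    s=sense(); Rm=R.from_euler('xyz',s['orientation']).as_matrix(); d=Rm.T@(np.array([x,y,z])-s['tcp_pos'])
    tw=None if yaw is None else -((yaw-s['orientation'][2]+np.pi)%(2*np.pi)-np.pi)
    print('t',round(s['time'],2),'tcp',s['tcp_pos'].round(1),'rpy',s['orientation'].round(3),'F',s['contact_force'].round(1),'gap',round(s['finger_gap'],2),'ff',round(s['finger_force'],1)); print('delta',d.round(1),'twist',tw)
def dk(p): p=np.array(p)[:2]-D; return np.array([p@U,p@N]).round(1)
def dw(a,b): return D+a*U+b*N
E
python3 -c "
from h import *
go(583,-155,32,1.885)
im,d=get_image('top');cv2.imwrite('pics/d.png',cv2.resize(im[120:230,240:370],(650,550)))
im,d=get_image('scene');cv2.imwrite('pics/e.png',cv2.resize(im[150:300,180:360],(720,600)))"
```

```text
t 4.5 tcp [ 573.7 -150.7  129.8] rpy [-3.137 -0.004  1.881] F [-0.8  0.6 -1.1] gap 1.0 ff 0.0
delta [-7.3  8.  97.7] twist -0.0035806253667001187
```

View pics/e.png

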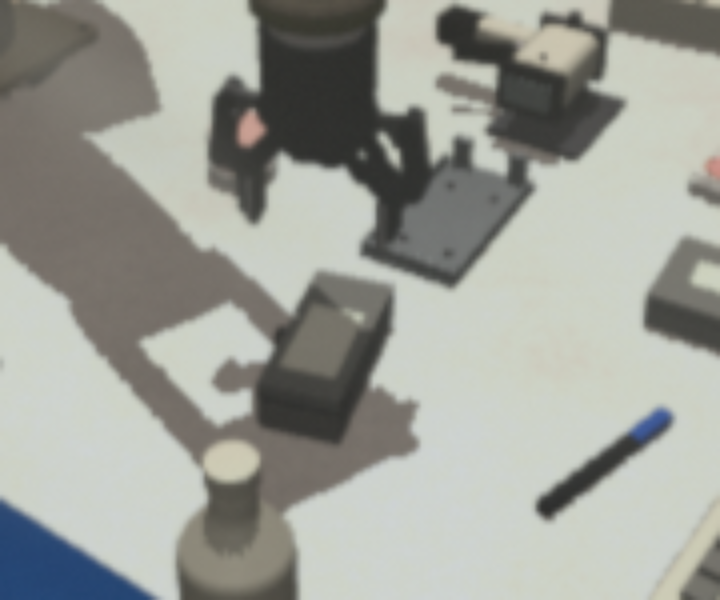

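The crop shows the open fingers at (255,210) and (390,235), straddling above the grey box at (325,350), with the dock ahead of it. I'll descend and grip at the middle.

Emit:
apply_moves --deltas "-4 4 10 0 1;-3 4 20 0 1;0 0 20 0 1;0 0 20 0 1;0 0 15 0 1;0 0 8 0 1;0 0 2 0 1;0 0 0 0 1"

```text
time: 5.4
tcp_pos: [586.1, -155.8, 38.8]
orientation: [3.141, 0.0, 1.884]
contact_force: [0.1, 0.7, -0.1]
finger_gap: 0.999
finger_force: 0.0
```

Emit:
apply_moves --deltas "0 0 0 0 0.6;0 0 0 0 0.6;0 0 0 0 0.6;0 0 0 0 0.6;0 0 0 0 0.6;0 0 0 0 0.6;0 0 0 0 0.6" --grip_force 25

```text
time: 6.1
tcp_pos: [586.4, -156.1, 39.6]
orientation: [3.14, 0.001, 1.884]
contact_force: [-2.4, -0.2, 5.7]
finger_gap: 0.695
finger_force: 29.4
```

```bash
python3 -c "
from h import *
go(*dw(-163,0),34,A)"
```

```text
t 6.1 tcp [ 586.4 -156.1   39.6] rpy [3.140e+00 1.000e-03 1.884e+00] F [-2.4 -0.2  5.7] gap 0.7 ff 29.4
delta [48.5  2.9  5.5] twist 0.201401484618418
```

Emit:
apply_moves --deltas "0 0 -0.5 0.1 0.6;0 0 0 0.1 0.6;8 -1.5 0 0 0.6;10 -1.5 0 0 0.6;10 -2 0 0 0.6;10 -2 0 0 0.6;8 0 0 0 0.6;2 0 0 0 0.6;0 0 0 0 0.6"

```text
time: 7.0
tcp_pos: [573.5, -107.7, 39.6]
orientation: [3.141, 0.0, 1.686]
contact_force: [-1.0, -1.0, 6.5]
finger_gap: 0.7
finger_force: 29.6
```

Emit:
apply_moves --deltas "0 0 0 0 1;0 0 0 0 1;0 0 0 0 1;0 0 -20 0 1;0 0 -40 0 1;0 0 -40 0 1;-50 0 0 0 1;-50 0 0 0 1;-50 0 0 0 1;0 0 0 0 1"

```text
time: 8.0
tcp_pos: [589.6, -263.6, 138.5]
orientation: [-3.141, 0.002, 1.679]
contact_force: [-1.4, -0.2, 0.2]
finger_gap: 1.0
finger_force: 0.0
```

```bash
cat >> h.py <<'E'
def meas(u0=225,u1=340,v0=140,v1=200,zl=30,zh=60,im=None):
    im,d=get_image('top'); P=cloud('top',d); S=P[v0:v1,u0:u1].reshape(-1,3); dd=S[:,:2]-D; a=dd@U; b=dd@N
    S=S[(S[:,2]>zl)&(S[:,2]<zh)&(a<40)&(a>-300)&(abs(b)<60)]
    c,s,an=cv2.minAreaRect(S[:,:2].astype(np.float32)); print('rect dock xy',dk(c),np.round(s,1),round(an,1),len(S)); return im,S
E
python3 -c "
from h import *
go(*dw(-163,0),34,A)
im,S=meas()
a=(S[:,:2]-D)@U
print(np.polyfit(a,S[:,2],1))
cv2.imwrite('pics/f.png',np.clip(cv2.resize(im[120:220,200:350],(800,533),interpolation=cv2.INTER_CUBIC)*1.6,0,255).astype(np.uint8))"
```

```text
t 8.0 tcp [ 589.6 -263.6  138.5] rpy [-3.141e+00  2.000e-03  1.679e+00] F [-1.4 -0.2  0.2] gap 1.0 ff 0.0
delta [155.6   1.4 104.2] twist -0.0032537679919073526
rect dock xy [-160.9    4.3] [ 68.1 130.9] 6.5 788
[-3.60109036e-03  4.19909991e+01]
```

View pics/f.png

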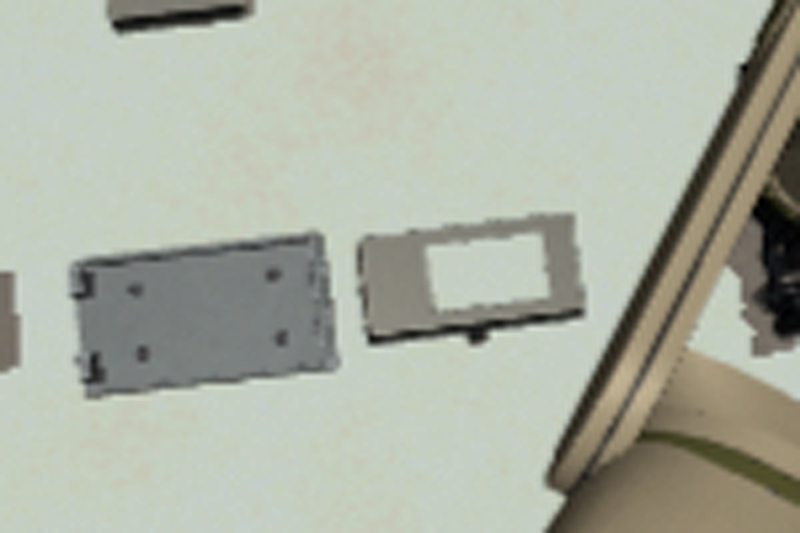

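The box now lies in line with the dock, with its front edge about 20 mm short of the lip (box at (470,275), lip at (325,305)). Next is a light grip with a small overlap at the leading end so the box can pivot in the pads.

Emit:
apply_moves --deltas "45 0.5 0 0 1;45 0.5 0 0 1;45 0 0 0 1;45 0 0 0 1;43 0 10 0 1;0 0 20 0 1;0 0 20 0 1;0 0 20 0 1;0 0 16 0 1;0 0 0 0 1"

```text
time: 9.05
tcp_pos: [563.4, -34.9, 49.7]
orientation: [-3.136, -0.002, 1.685]
contact_force: [-0.3, -0.5, -1.1]
finger_gap: 1.003
finger_force: 0.0
```

```bash
python3 -c "
from h import *
go(*dw(-95,0.5),51,A)"
```

```text
t 9.05 tcp [563.4 -34.9  49.7] rpy [-3.136e+00 -2.000e-03  1.685e+00] F [-0.3 -0.5 -1.1] gap 1.0 ff 0.0
delta [-6.8  1.9 -1.3] twist 0.002188304427415133
```

Emit:
apply_moves --deltas "-4 1 -1 0 1;0 0 0 0 1;0 0 0 0 1"

```text
time: 9.35
tcp_pos: [568.6, -40.4, 55.2]
orientation: [3.139, 0.001, 1.683]
contact_force: [0.6, -0.4, -0.8]
finger_gap: 1.001
finger_force: 0.0
```

```bash
python3 -c "
from h import *
go(*dw(-95,0.5),51,A)"
```

```text
t 9.35 tcp [568.6 -40.4  55.2] rpy [3.139e+00 1.000e-03 1.683e+00] F [ 0.6 -0.4 -0.8] gap 1.0 ff 0.0
delta [-0.8 -2.6  4.2] twist 0.0007807473134278098
```

Settled. A small correction, then a light grip and lift.

Emit:
apply_moves --deltas "-1 -2 5 0 1;0 0 0 0 1;0 0 0 0 0.6;0 0 0 0 0.6;0 0 0 0 0.6;0 0 0 0 0.6;0 0 0 0 0.6;0 0 0 0 0.6" --grip_force 20

```text
time: 10.15
tcp_pos: [565.7, -41.2, 49.0]
orientation: [3.141, 0.0, 1.684]
contact_force: [-1.1, 0.4, 3.5]
finger_gap: 0.693
finger_force: 22.1
```

Emit:
apply_moves --deltas "0 0 -2 0 0.6;0 0 -2 0 0.6;0 0 -2 0 0.6;0 0 -2 0 0.6;0 0 0 0 0.6;0 0 0 0 0.6"

```text
time: 10.75
tcp_pos: [565.4, -41.0, 56.7]
orientation: [-3.141, -0.0, 1.684]
contact_force: [-0.2, -0.3, -2.7]
finger_gap: 0.688
finger_force: 22.3
```

```bash
cat >> h.py <<'E'
def tilt():
    im,S=meas(225,345,140,200,34,75); a=(S[:,:2]-D)@U; h=np.histogram(a,np.arange(-260,50,10))[0]
    for lo in range(-260,40,10):
        m=(a>=lo)&(a<lo+10)
        if m.sum()>15: print(lo+5,round(float(np.median(S[m,2])),1),end='; ')
    print(); return im
E
python3 -c "
from h import *
go(*dw(-95,0.5),51,A); tilt()"
```

```text
t 10.75 tcp [565.4 -41.   56.7] rpy [-3.141 -0.     1.684] F [-0.2 -0.3 -2.7] gap 0.69 ff 22.3
delta [-0.5  0.6  5.7] twist 0.0012900940908742164
rect dock xy [-153.6    3.1] [ 60.3 145.2] 9.0 279
-225 41.8; -215 43.3; -205 44.4; -195 45.2; -145 47.1; -135 48.8; -125 47.0;
```

The box pivots as wanted: the rear is down and the nose is rising. I'll lift further and then go forward.

Emit:
apply_moves --deltas "0 0 -2.5 0 0.6;0 0 -2.5 0 0.6;0 0 -2.5 0 0.6;0 0 -2.5 0 0.6;0 0 -2 0 0.6;0 0 0 0 0.6;0 0 0 0 0.6"

```text
time: 11.5
tcp_pos: [565.7, -41.0, 68.9]
orientation: [3.141, -0.0, 1.684]
contact_force: [0.7, 0.8, -2.5]
finger_gap: 0.693
finger_force: 22.4
```

```bash
python3 -c "
from h import *
go(*dw(-50,0),70,A); tilt()"
```

```text
t 11.5 tcp [565.7 -41.   68.9] rpy [ 3.141 -0.     1.684] F [ 0.7  0.8 -2.5] gap 0.69 ff 22.4
delta [44.5  0.9 -1.1] twist 0.0013725659222467712
rect dock xy [-167.7    0.8] [ 60.1 112.8] 7.2 269
-225 41.4; -215 43.3; -205 45.8; -195 45.5; -145 55.2; -135 56.3; -125 57.9;
```

Emit:
apply_moves --deltas "5 0 0 0 0.6;6 0 0 0 0.6;6 0.5 0 0 0.6;6 0 0 0 0.6;6 0.5 0 0 0.6;6 0 0 0 0.6;5 0 0 0 0.6;4 0 0 0 0.6;0 0 0 0 0.6;0 0 0 0 0.6"

```text
time: 12.55
tcp_pos: [561.7, 2.8, 68.9]
orientation: [3.141, -0.0, 1.684]
contact_force: [-0.5, 0.0, -2.6]
finger_gap: 0.695
finger_force: 22.4
```

```bash
python3 -c "
from h import *
go(*dw(-50,0),64,A); tilt()
im,d=get_image('scene');cv2.imwrite('pics/g.png',cv2.resize(im[130:280,220:360],(560,600),interpolation=cv2.INTER_CUBIC))"
```

```text
t 12.55 tcp [561.7   2.8  68.9] rpy [ 3.141 -0.     1.684] F [-0.5  0.  -2.6] gap 0.69 ff 22.4
delta [ 0.5 -0.1  4.9] twist 0.0015430438703201155
rect dock xy [-122.3   -0.4] [ 60.8 116.6] 6.6 371
-175 42.2; -165 44.6; -155 46.8; -145 48.3; -135 50.2; -95 57.1; -85 57.8; -75 58.8;
```

View pics/g.png

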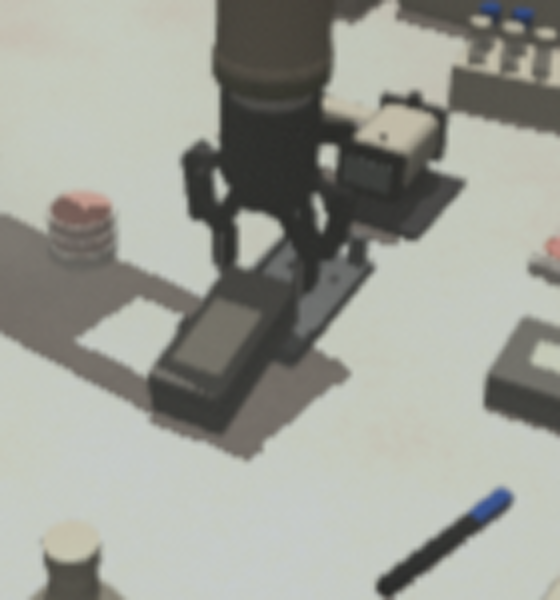

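The picture shows the nose held over the lip at about (280,290) and the rear edge on the bench at (190,400). I'll lower onto the lip and release.

Emit:
apply_moves --deltas "0 0 1.5 0 0.6;0 0 1.5 0 0.6;0 0 1.5 0 0.6;0 0 1 0 0.6;0 0 0 0 0.6;0 0 0 0 0.6;0 0 0 0 1;0 0 0 0 1;0 0 0 0 1;0 0 0 0 1"

```text
time: 13.65
tcp_pos: [561.6, 2.5, 63.1]
orientation: [-3.142, 0.0, 1.684]
contact_force: [0.4, 0.1, 0.1]
finger_gap: 1.003
finger_force: 0.0
```

Emit:
apply_moves --deltas "0 0 -20 0 1;0 0 -40 0 1;-50 0 0 0 1;-50 0 0 0 1;-50 0 0 0 0.4;-40 0 0 0 0.4;0 0 0 0 0.4;0 0 0 0 0.4"

```text
time: 14.45
tcp_pos: [582.7, -187.1, 122.9]
orientation: [-3.141, -0.001, 1.681]
contact_force: [0.2, -0.3, 0.1]
finger_gap: 0.402
finger_force: 0.0
```

```bash
python3 -c "
from h import *
go(*dw(-222,0),42,A); tilt()"
```

```text
t 14.45 tcp [ 582.7 -187.1  122.9] rpy [-3.141e+00 -1.000e-03  1.681e+00] F [ 0.2 -0.3  0.1] gap 0.4 ff 0.0
delta [19.6  0.2 80.9] twist -0.0010319286315851883
rect dock xy [-114.8    2.9] [ 67.6 132.3] 6.2 766
-175 43.2; -165 43.9; -155 46.6; -145 47.8; -135 49.2; -125 49.8; -115 50.8; -105 52.6; -95 54.2; -85 56.9; -75 56.5; -65 58.3; -55 57.6;
```

The box rests on the lip with its rear on the bench. I'll descend behind it with two half-open fingers and push.

Emit:
apply_moves --deltas "0 0 30 0 0.4;0 0 30 0 0.4;0 0 20 0 0.4;5 0 2 0 0.4;10 0 0 0 0.4;10 0 0 0 0.4;5 0 0 0 0.4;5 0 0 0 0.4;5 0 0 0 0.4;0 0 0 0 0.4"

```text
time: 15.5
tcp_pos: [578.7, -145.8, 41.7]
orientation: [3.141, 0.0, 1.684]
contact_force: [-1.4, 0.1, -1.1]
finger_gap: 0.401
finger_force: 0.0
```

```bash
python3 -c "
from h import *
go(*dw(-130,0),41,A)"
```

```text
t 15.5 tcp [ 578.7 -145.8   41.7] rpy [3.141 0.    1.684] F [-1.4  0.1 -1.1] gap 0.4 ff 0.0
delta [70.1 -0.3  0.7] twist 0.0018126741681587788
```

Emit:
apply_moves --deltas "6 0 0 0 0.4;6 0 0 0 0.4;6 0 0 0 0.4;6 0 0 0 0.4;6 0 0 0 0.4;6 0 0 0 0.4;6 0 0 0 0.4;6 0 0 0 0.4;0 0 0 0 0.4"

```text
time: 16.4
tcp_pos: [573.5, -98.0, 41.7]
orientation: [3.141, 0.0, 1.684]
contact_force: [1.5, -3.2, 1.3]
finger_gap: 0.4
finger_force: 1.2
```

```bash
python3 -c "
from h import *
go(*dw(-130,0),41,A); tilt()"
```

```text
t 16.4 tcp [573.5 -98.   41.7] rpy [3.141 0.    1.684] F [ 1.5 -3.2  1.3] gap 0.4 ff 1.2
delta [22.1 -0.5  0.7] twist 0.0018951700301332863
rect dock xy [-77.6   1.2] [ 70.5 147.1] 0.2 563
-135 43.7; -125 46.2; -115 48.8; -105 50.7; -95 53.0; -65 60.4; -55 62.6; -45 64.6; -35 66.3; -25 68.8; -15 69.4; -5 45.4;
```

Emit:
apply_moves --deltas "5 0 0 0 0.4;5 0 0 0 0.4;5 0 0 0 0.4;5 0 0 0 0.4;5 0 0 0 0.4;5 0 0 0 0.4;0 0 0 0 0.4;0 0 0 0 0.4"

```text
time: 17.25
tcp_pos: [569.3, -68.3, 41.0]
orientation: [-3.141, -0.001, 1.684]
contact_force: [0.1, 0.8, -0.9]
finger_gap: 0.397
finger_force: 0.0
```

```bash
python3 -c "
from h import *
go(*dw(-80,0),41,A); im=tilt()
cv2.imwrite('pics/i.png',np.clip(cv2.resize(im[130:210,190:310],(780,520),interpolation=cv2.INTER_CUBIC)*1.6,0,255).astype(np.uint8))"
```

```text
t 17.25 tcp [569.3 -68.3  41. ] rpy [-3.141e+00 -1.000e-03  1.684e+00] F [ 0.1  0.8 -0.9] gap 0.4 ff 0.0
delta [42.   0.4  0. ] twist 0.0010911515455207521
rect dock xy [-43.2  -1. ] [ 62.  144.5] 4.2 516
-95 59.7; -85 58.4; -75 57.6; -65 56.2; -25 53.4; -15 51.9; -5 50.6; 5 48.0; 15 48.1; 25 46.6;
```

View pics/i.png

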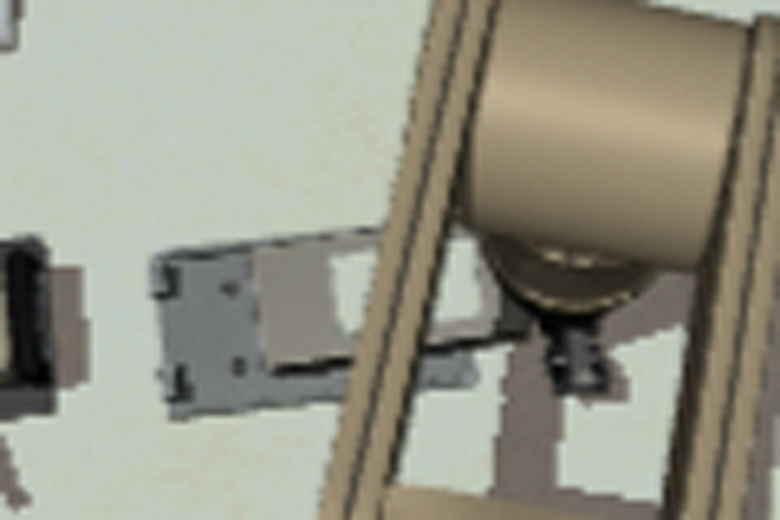

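The box has tipped forward: its front is at (260,310) between the walls, and it is now about 40 mm from the posts. I'll push on to the drop.

Emit:
apply_moves --deltas "5 0 0 0 0.4;5 0 0 0 0.4;5 0 0 0 0.4;5 0 0 0 0.4;4 0 0 0 0.4;4 0 0 0 0.4;4 0 0 0 0.4;0 0 0 0 0.4;0 0 0 0 0.4"

```text
time: 18.2
tcp_pos: [566.3, -36.8, 41.5]
orientation: [3.141, -0.0, 1.684]
contact_force: [-0.1, 0.3, -0.7]
finger_gap: 0.4
finger_force: 0.0
```

```bash
python3 -c "
from h import *
go(*dw(-80,0),41,A); im=tilt()"
```

```text
t 18.2 tcp [566.3 -36.8  41.5] rpy [ 3.141 -0.     1.684] F [-0.1  0.3 -0.7] gap 0.4 ff 0.0
delta [10.4 -0.2  0.5] twist 0.0015682599972408617
rect dock xy [-23.6   4.4] [133.3  66. ] 85.1 356
-55 55.8; -45 54.8; -35 54.4; -25 52.0; 15 49.7; 25 49.0; 35 47.9;
```

Emit:
apply_moves --deltas "2 0 0 0 0.4;2 0 0 0 0.4;2 0 0 0 0.4;2 0 0 0 0.4;1 0 0 0 0.4;0 0 0 0 0.4;0 0 0 0 0.4"

```text
time: 18.95
tcp_pos: [565.1, -27.9, 41.3]
orientation: [3.142, -0.0, 1.684]
contact_force: [-0.6, 0.4, -0.0]
finger_gap: 0.399
finger_force: 0.0
```

```bash
python3 -c "
from h import *
go(*dw(-76,0),41,A); im=tilt()"
```

```text
t 18.95 tcp [565.1 -27.9  41.3] rpy [ 3.142 -0.     1.684] F [-0.6  0.4 -0. ] gap 0.4 ff 0.0
delta [ 5.5 -0.1  0.3] twist 0.0014096973043882244
rect dock xy [-15.8   3.6] [116.4  61. ] 86.4 285
-55 54.9; -45 54.9; -35 54.7; -25 54.4; -15 53.7; 25 49.6; 35 48.8;
```

Emit:
apply_moves --deltas "1.5 0 0 0 0.4;1.5 0 0 0 0.4;1.5 0 0 0 0.4;1.5 0 0 0 0.4;0 0 0 0 0.4;0 0 0 0 0.4"

```text
time: 19.6
tcp_pos: [564.5, -21.9, 41.3]
orientation: [3.142, -0.0, 1.684]
contact_force: [-0.0, -1.2, -0.3]
finger_gap: 0.407
finger_force: 0.0
```

```bash
python3 -c "
from h import *
go(*dw(-70,0),41,A); im=tilt()"
```

```text
t 19.6 tcp [564.5 -21.9  41.3] rpy [ 3.142 -0.     1.684] F [-0.  -1.2 -0.3] gap 0.41 ff 0.0
delta [ 5.4 -0.   0.3] twist 0.0014588906119357148
rect dock xy [-22.8   8.1] [133.   61.1] 86.1 244
-45 46.9; -35 48.6; -25 46.6; -15 46.8; -5 46.6; 35 46.7;
```

It has dropped: the top is flat at 46.7 mm. I'll back away, rise and verify.

Emit:
apply_moves --deltas "-10 0 0 0 0.4;-15 0 -10 0 0.4;0 0 -45 0 0.4;0 0 -45 0 0.6;-40 0 -10 0 1;-40 -25 0 0 1;-40 -25 0 0 1;0 0 0 0 1"

```text
time: 20.45
tcp_pos: [529.2, -178.0, 152.5]
orientation: [3.142, 0.003, 1.678]
contact_force: [0.7, 0.1, -0.7]
finger_gap: 1.0
finger_force: 0.0
```

```bash
python3 -c "
from h import *
go(*dw(-70,0),150,A); im=tilt()
cv2.imwrite('pics/j.png',np.clip(cv2.resize(im[130:230,150:300],(800,533),interpolation=cv2.INTER_CUBIC)*1.6,0,255).astype(np.uint8))"
```

```text
t 20.45 tcp [ 529.2 -178.   152.5] rpy [3.142e+00 3.000e-03 1.678e+00] F [ 0.7  0.1 -0.7] gap 1.0 ff 0.0
delta [156.8  51.7   2.1] twist -0.004204782736362489
rect dock xy [-11.6   0.2] [ 68.2 103.3] 7.3 635
-65 46.6; -55 47.9; -45 46.3; -35 47.7; -25 46.7; -15 46.1; -5 46.8; 5 46.1; 15 47.4; 25 47.0; 35 46.3;
```

View pics/j.png

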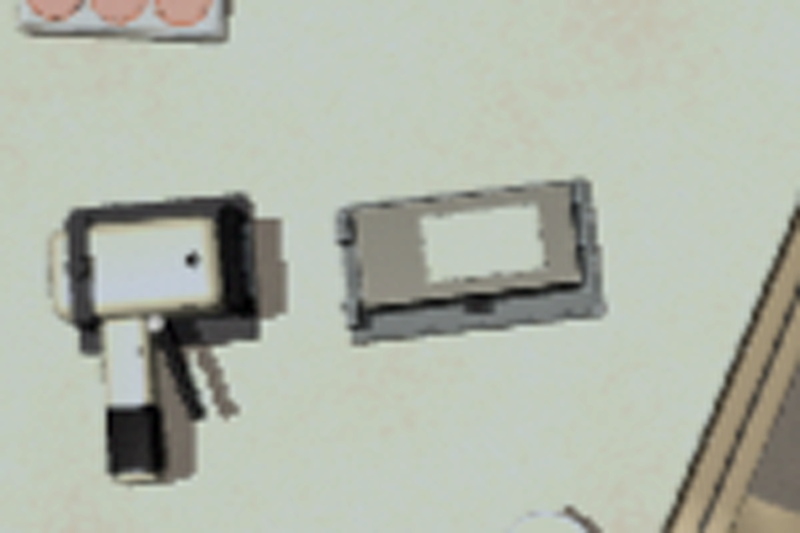

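The box lies flat in the dock, between the posts at (345,225) and the lip at (590,240). The scanner grip is at (130,400) and its trigger at (185,370). Going to the scanner now.

Emit:
apply_moves --deltas "42 -1 0 0 1;42 -1 0 0 1;42 -1 0 0 1;42 -1 0 0 1;42 -1 0 0 1;42 -1 0 0 1;42 -1 0 0 1;42 -1 0 0 1;42 -1 0 0 1;42 -1 0 0 1"

```text
time: 21.5
tcp_pos: [473.5, 246.5, 152.1]
orientation: [3.141, -0.0, 1.684]
contact_force: [0.5, -0.4, -0.0]
finger_gap: 0.999
finger_force: 0.0
```

Emit:
apply_moves --deltas "0 0 0 -0.14 1;0 0 0 -0.14 1;0 0 0 -0.14 1;0 0 0 -0.14 1;0 0 0 -0.14 1;0 0 0 -0.14 1;0 0 0 -0.14 1;0 0 0 -0.14 1;0 0 0 -0.14 1;0 0 0 -0.14 1"

```text
time: 22.5
tcp_pos: [474.0, 244.8, 151.9]
orientation: [3.141, 0.0, 3.09]
contact_force: [0.6, 0.6, -0.1]
finger_gap: 0.998
finger_force: 0.0
```

Emit:
apply_moves --deltas "0 0 0 -0.14 1;0 0 0 0 1;0 0 0 0 1"

```text
time: 22.8
tcp_pos: [473.9, 244.6, 151.7]
orientation: [3.141, 0.0, -3.063]
contact_force: [-0.7, 0.0, 0.2]
finger_gap: 0.999
finger_force: 0.0
```

```bash
python3 -c "
from h import *
go(473,244.5,110,3.217)
im,d=get_image('scene')
for n in('squeeze','trigger_hinge'): print(n,[(np.round(atz('scene',r['centre'],57.5)[:2]),round(r['conf'],2)) for r in place_of('scene',n)][:2])
cv2.imwrite('pics/k.png',np.clip(cv2.resize(im[110:210,250:370],(720,600),interpolation=cv2.INTER_CUBIC)*1.3,0,255).astype(np.uint8))"
```

```text
t 22.8 tcp [473.9 244.6 151.7] rpy [ 3.141  0.    -3.063] F [-0.7  0.   0.2] gap 1.0 ff 0.0
delta [ 0.9 -0.1 41.7] twist 0.0030419824955458807
squeeze [(array([479., 255.]), 0.95)]
trigger_hinge [(array([514., 234.]), 0.56)]
```

View pics/k.png

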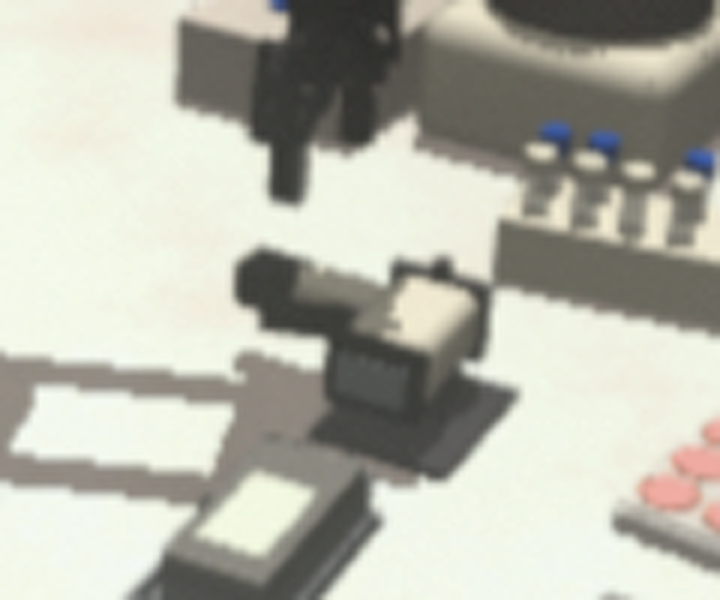

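The picture shows the open fingers at (290,190) and (360,130) above the grip at (310,290), with the box flat in the dock at (270,510). Descending in two steps while watching the force.

Emit:
apply_moves --deltas "0 0 15 0 1;0 0 15 0 1;0 0 15 0 1;0 0 12 0 1;0 0 10 0 1;0 0 8 0 1;0 0 6 0 1;0 0 0 0 1;0 0 0 0 1"

```text
time: 23.85
tcp_pos: [474.1, 244.4, 70.6]
orientation: [3.141, 0.0, -3.059]
contact_force: [1.0, 0.3, 0.5]
finger_gap: 0.999
finger_force: 0.0
```

Emit:
apply_moves --deltas "0 0 0 0 0.75;0 0 0 0 0.65;0 0 0 0 0.6;0 0 0 0 0.55;0 0 0 0 0.5;0 0 0 0 0.45;0 0 0 0 0.4;0 0 0 0 0.35;0 0 0 0 0.35;0 0 0 0 0.35" --grip_force 25

```text
time: 24.85
tcp_pos: [474.1, 244.1, 71.1]
orientation: [-3.141, 0.0, -3.06]
contact_force: [-1.8, -3.1, 6.6]
finger_gap: 0.437
finger_force: 27.2
```

```bash
python3 -c "
from h import *
go(473,244.5,70,3.217)
for i in range(1):
  im,d=get_image('scene');get_image('top')
cv2.imwrite('pics/l.png',np.clip(cv2.resize(im[120:200,270:366],(720,600),interpolation=cv2.INTER_CUBIC)*1.3,0,255).astype(np.uint8))"
```

```text
t 24.85 tcp [474.1 244.1  71.1] rpy [-3.141  0.    -3.06 ] F [-1.8 -3.1  6.6] gap 0.44 ff 27.2
delta [1.1 0.5 1.1] twist 0.006140579700069537
```

The opening is 37 mm (38 expected fully in) with 27 N on the pads, so the trigger is at its stop. Hold briefly a little firmer, release, rise.

Emit:
apply_moves --deltas "0 0 0 0 0.35;0 0 0 0 0.35;0 0 0 0 0.35;0 0 0 0 0.35;0 0 0 0 0.35" --grip_force 35

```text
time: 25.45
tcp_pos: [474.1, 244.2, 71.2]
orientation: [-3.141, 0.0, -3.06]
contact_force: [-3.3, -3.4, 7.0]
finger_gap: 0.434
finger_force: 35.0
```

Emit:
apply_moves --deltas "0 0 0 0 1;0 0 0 0 1;0 0 0 0 1;0 0 0 0 1;0 0 0 0 1;0 0 -15 0 1;0 0 -30 0 1;0 0 -40 0 1;0 0 -40 0 1;0 0 -40 0 1"

```text
time: 26.45
tcp_pos: [473.6, 244.3, 238.2]
orientation: [3.141, 0.001, -3.059]
contact_force: [1.4, 0.1, 0.1]
finger_gap: 0.998
finger_force: 0.0
```

Emit:
apply_moves --deltas "40 0 0 0 1;40 0 0 0 1;0 0 0 0 1;0 0 0 0 1"

```text
time: 26.85
tcp_pos: [393.8, 238.0, 236.6]
orientation: [3.141, 0.002, -3.058]
contact_force: [-0.2, -0.9, 0.2]
finger_gap: 1.003
finger_force: 0.0
```

```bash
python3 -c "
from h import *
go(473,244.5,200,3.217)
im=tilt()
cv2.imwrite('pics/m.png',np.clip(cv2.resize(im,(800,600),interpolation=cv2.INTER_CUBIC)*1.5,0,255).astype(np.uint8))"
```

```text
t 26.85 tcp [393.8 238.  236.6] rpy [ 3.141e+00  2.000e-03 -3.058e+00] F [-0.2 -0.9  0.2] gap 1.0 ff 0.0
delta [-79.4  -0.1  36.8] twist 0.00769387887319084
rect dock xy [-11.3  -0.1] [ 68.9 103.2] 7.2 630
-65 46.1; -55 47.0; -45 46.7; -35 46.9; -25 47.2; -15 47.1; -5 46.7; 5 46.8; 15 46.6; 25 47.1; 35 46.6;
```

View pics/m.png

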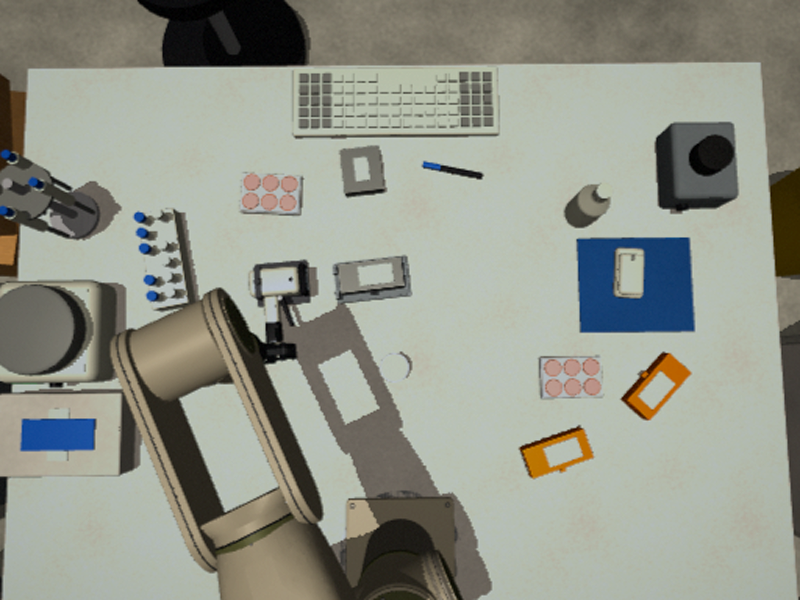

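The box is flat in the dock at (372,278), the trigger is back out at (292,312), and the other objects are where they were. Handing in.

```bash
python3 -c "
from bench import *
print(finish_job())"
```

```text
the job is handed in; nothing more can be done
None
```

The slide box is flat in the dock between lip and stop posts, and the scanner trigger was squeezed to its stop and sprang back. Nothing else on the bench looks moved, and I handed the job in at about 27 s; no verdict came back.

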